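Slide the heavy carton home against its back plate

ROBOT

A 6-joint arm with a two-finger parallel gripper is mounted at the origin on a cart in front of the work surface, level with it; the furniture and walls round the work are solid. World frame = base frame: x ahead of the robot, y to its left, z up, the work surface at z = 0. Lengths are in m, angles in rad, forces in N, time in s.
With the tool pointing down it reaches from about 0.35 to 0.85 m from the base axis. Payload 8.1 kg.
Tool frame: the origin (TCP) lies on the centre line of the jaws, within the pads' length; the fingertips stand 19 mm ahead of it and the grasp point (between the pads) is the TCP (robot.tips_ahead is the distance from the TCP to the fingertips, in m); y points along the fingers, z is the direction in which the jaws open and shut, and the axes are right-handed (so a half turn about y gives the same grasp; the last joint's range is limited). The gripper opens to 93 mm and grips with 3 to 60 N. Pads are 15 mm wide; open, the fingers measure 128 mm over their backs; the gripper's body (75 mm by 188 mm) begins 65 mm behind the grasp point.
Start: joints at [-1.231, 0.13, 1.488, -0, 1.523, -0.085], TCP at [0.247, -0.547, 0.238] pointing down, gripper open.
Joint ranges: [-2.96, 2.96], [-0.89, 2.26], [0.02, 2.5], [-1.34, 4.48], [0, 2.73], [-2.66, 2.66]. Speed limits (rad/s): [2.39, 2.39, 2.79, 3.14, 3.14, 3.14].

INTERFACE

Orientations are given as a rotation vector (axis times angle).
In Python, from plant import robot, imaging, models gives the robot as it stands.
- The arm moves only by the tool carry_out, never from a script. Its argument "motion" is one flat list of numbers, 7 for each row, row after row: the shift along the tool's x, y, z in m, then the turn, a rotation vector about the tool's x, y, z in degrees, then the opening, from -1 (shut) to 1 (fully open). A call has exactly 5 rows; each row shifts and turns the pose as measured when the row begins, along the tool's axes as they then stand; what a row does not reach is not made up. A row lasts 1/10 s, in which the tool goes at most 50 mm and 8.59 degrees, less where a joint would pass 70% of its speed; a pose out of reach is approached as far as the arm can. A call is refused whole if a number of a shift passes 0.05 or a number of a turn 8.59, either way. A call with a gripper value outside its range is refused whole. The fingers move at their own pace and stop on an object; "squeeze" is the grip in N (left out, the last holds). Time passes only in rows, so rows that do not move let the fingers close, or fill a call up. It gives the time, the measured TCP pose, the force and the opening at its end, in the units of the state.
- robot.read_state(): the state, without advancing time (a new reading comes with each control period).
- imaging.read_camera(name): name is "side" or "top"; returns the picture (400x640x3 uint8, blue, green, red); there is no depth.
- imaging.camera_model(name): a dict with "K" (3x3 intrinsics, pixels), "position" and "orientation" of the camera in the world. Camera axes: x right, y down, z forward; pixel columns grow to the right and rows downward; lengths in m; the calibration is good to about 2 mm. A picture is of the moment at which its call begins. camera_model takes no time and is no camera call.
- robot.close_job(): hands the job in, once; it reports no verdict.
Trained networks look in the newest picture that a camera, given by its name, has taken for a name from the list of things; names that differ only in an ending like _2 or _b are one class to them, and where a whole thing is asked for, a point or a joint stands for the part that bears it (a point fixed in the world has none). Each returns a list of dicts, best first, with "confidence" (0 to 1); they miss things now and then, are a little off and sometimes report something else, mostly with a low value. They report only what shows in the picture. A call takes as long as a camera call.
- models.outline_of(camera, thing): "pixels" (400x640 bool, what is visible of it) and "pixel" ([column, row] in pixels, amid what is visible of it).
The state is a dict: "t": time; "q": joint angles; "dq": joint speeds; "joint_torque": joint torques, N m; "tool_pos": TCP position; "orientation": TCP orientation; "force": force on the tool from outside, world axes, zero at the start; "wrist_torque": the same for the moment, N m; "opening": finger opening in m.
Only numpy, scipy, OpenCV 4.12 (cv2) and the standard library are available. Lean on these libraries where they do the work, as an engineer would, in place of code of your own. Each camera call takes 0.05 s, during which the arm holds its last target.

TASK

The heavy carton of filled bottles is in the way on the bench: push it to the left across the worktop until its long side lies flush against the fixed metal back plate, with the ends of the carton and of the plate lined up to within about two centimetres. It tips easily, so push low, near its base, so that it slides flat; do not grip, lift, rock or tip it. Leave the small measuring cylinder, the small beaker and the dropper bottle where they stand.

Things in the scene. Friction and masses are not known exactly. Their poses are not given: they have to be found in the camera images.
- carton: closed white carton on the worktop, 101 x 180 x 130 mm (its own x, y, z), 0.7 to 1.0 kg evenly spread, rough-bottomed: pushed on a long side above about 60 mm it may tip. A gripper body straight above shut fingers would strike its top edge: lean the tool back or use the outside of an opened finger. Origin: centre of its underside; x left across its width, y along its length towards the robot
- stop: the back plate: fixed upright aluminium plate, 180 mm long, 50 mm high, 6 mm thick, left of the carton; its 32 mm foot and ribs are behind it, away from the carton. Origin: middle of its face (the side towards the carton) on the worktop; x points left, into the plate; y runs along it towards the robot. With the carton home its centre is at x -50.5, y 0 mm of this frame
- cylinder: bystander: small clear measuring cylinder, foot 40 mm across, 125 mm tall, standing behind (left of) the back plate; origin at the centre of its underside
- beaker: bystander: small clear beaker, 53 x 62 x 56 mm tall, standing at the right; origin at the centre of its underside
- bottle: bystander: small dropper bottle, 33 mm across, 100 mm tall, standing at the front right; origin at the centre of its underside
- edge_near (a point): bottom corner of the carton's left long side, at the end near the robot (carton frame x +50.5, y +90, z 0 mm)
- edge_far (a point): bottom corner of the carton's left long side, at the end far from the robot (carton frame x +50.5, y -90, z 0 mm)

How it is judged:
By the outcome, as a careful person would: the job done as asked, in the order asked, and still so for the second after the job is handed in, with the robot touching nothing.
It also fails if it takes over 45 s, if anything falls off the work surface, if the arm or the gripper's body presses on something with over 40 N, if the wrist force passes 120 N, or if a joint passes its speed limit or range.

## Working session

There is one attempt and no reset: what is moved stays moved. The work goes in short steps, Python scripts to look and compute and a tool call to move; the robot and the scene stay as the last step left them, time stands still between calls to the robot, and variables do not carry over. Pictures are saved under pics/ and viewed, and the job is handed in when it is done.

Besides the shell and the picture viewer there is one more tool, called after "Call:" as name(argument=value, ...), one argument or row to a line, values as JSON. carry_out: Moves the arm, as the interface text tells. Its arguments: {"type":"object","properties":{"motion":{"type":"array","items":{"type":"number"}},"squeeze":{"type":"number"}},"required":["motion"]}

```bash
mkdir -p pics; ls
cat > h.py <<'E'
import numpy as np, cv2
from scipy.spatial.transform import Rotation as R
from plant import robot, imaging, models
def snap(n,f):
    im=imaging.read_camera(n); cv2.imwrite('pics/'+f,im); return im
def cam(n):
    m=imaging.camera_model(n); o=np.array(m['orientation'],float)
    Rm=R.from_rotvec(o).as_matrix() if o.size==3 else o.reshape(3,3)
    return np.array(m['K']),np.array(m['position']),Rm
def toplane(n,px,z=0):
    K,p,Rm=cam(n); d=Rm@np.linalg.inv(K)@np.array([px[0],px[1],1.]); return p+d*(z-p[2])/d[2]
def proj(n,P):
    K,p,Rm=cam(n); c=K@(Rm.T@(np.array(P)-p)); return c[:2]/c[2]
E
python3 - <<'E'
from h import *
for n in('top','side'):
    snap(n,n+'0.png'); print(n,imaging.camera_model(n))
    for t in('carton','stop','cylinder','beaker','bottle'):
        try:
            for r in models.outline_of(n,t)[:2]:
                m=r['pixels'].astype(np.uint8); c=max(cv2.findContours(m,0,2)[0],key=cv2.contourArea)
                ap=cv2.approxPolyDP(c,4,True)[:,0].tolist()
                print(n,t,round(r['confidence'],2),np.round(r['pixel']),ap)
        except Exception as e: print(t,e)
s=robot.read_state(); print(s)
E
```

```text
pics
top {'K': array([[467.34599204,   0.        , 323.31958284],
       [  0.        , 467.34599204, 206.37166331],
       [  0.        ,   0.        ,   1.        ]]), 'position': array([0.25749037, 0.04903039, 1.44892396]), 'orientation': array([-2.1483378 ,  2.10333215, -0.20967707])}
top carton 0.65 [341. 194.] [[330, 158], [319, 222], [350, 228], [362, 165]]
top stop 0.64 [274. 206.] [[278, 176], [270, 179], [269, 234], [275, 232]]
top cylinder 0.45 [246. 197.] [[242, 187], [243, 200], [252, 204], [254, 195]]
top beaker 0.62 [452. 181.] [[447, 173], [444, 186], [458, 187], [461, 175]]
side {'K': array([[418.84163991,   0.        , 317.77459015],
       [  0.        , 418.84163991, 193.80706108],
       [  0.        ,   0.        ,   1.        ]]), 'position': array([0.15841511, 0.84260473, 0.6190898 ]), 'orientation': array([-0.57761271,  2.53357125, -1.37128538])}
side carton 0.89 [318. 173.] [[281, 147], [281, 192], [334, 213], [354, 197], [356, 153], [304, 136]]
side stop 0.73 [315. 175.] [[279, 148], [280, 192], [334, 214], [355, 197], [357, 153], [305, 136]]
side stop 0.58
[... 367 characters left out ...]
0, 193], [334, 214], [355, 197], [356, 152], [306, 136]]
{'t': 0.6, 'q': array([-1.23140361e+00,  1.30378029e-01,  1.48816423e+00, -2.91052497e-05,
        1.52299758e+00, -8.53670747e-02]), 'dq': array([-0.00066931, -0.00104853,  0.00102259,  0.00121973, -0.00031789,
        0.00152155]), 'joint_torque': array([ 6.16044508e-05, -5.59406805e+01, -4.91797686e+01,  7.69618666e-02,
        2.30691471e-02, -4.70199564e-05]), 'tool_pos': array([ 0.24729737, -0.54669052,  0.23766802]), 'orientation': array([-0.42846489,  1.9868535 , -1.98696746]), 'force': array([ 0.38063518, -0.23158228, -0.26502788]), 'wrist_torque': array([-0.00173258,  0.04116447,  0.01116311]), 'opening': 0.09293121773696646}
```

Run:
```python
import cv2
a=cv2.imread('pics/top0.png'); 
cv2.imwrite('pics/top0z.png',cv2.resize(a[120:270,220:480],None,fx=3,fy=3,interpolation=cv2.INTER_CUBIC))
a=cv2.imread('pics/side0.png'); 
cv2.imwrite('pics/side0z.png',cv2.resize(a[100:290,220:440],None,fx=3,fy=3,interpolation=cv2.INTER_CUBIC))
```

```text
(no output)
```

View pics/top0.png

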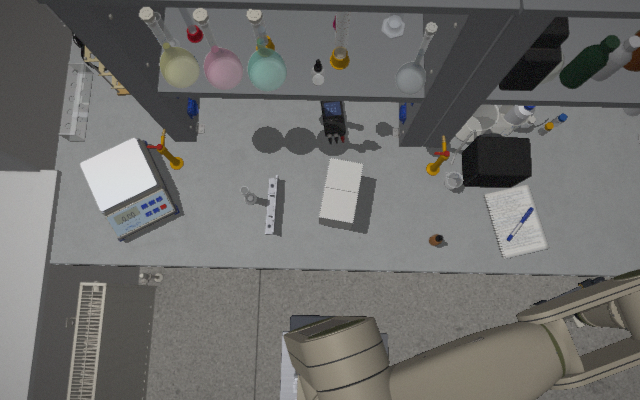

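View pics/top0z.png

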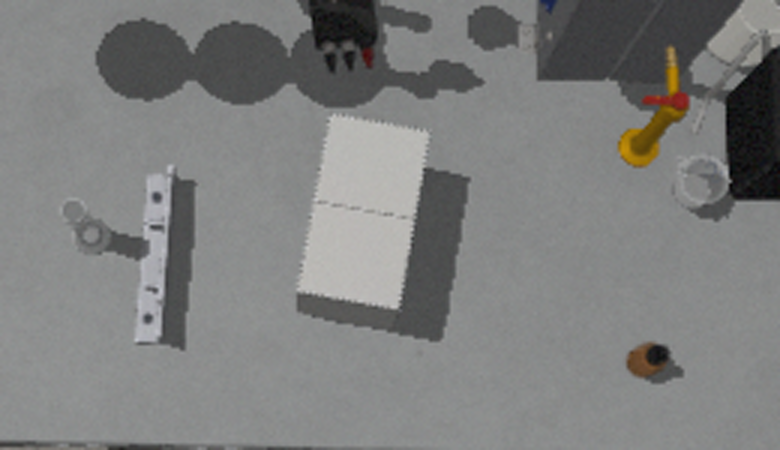

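View pics/side0z.png

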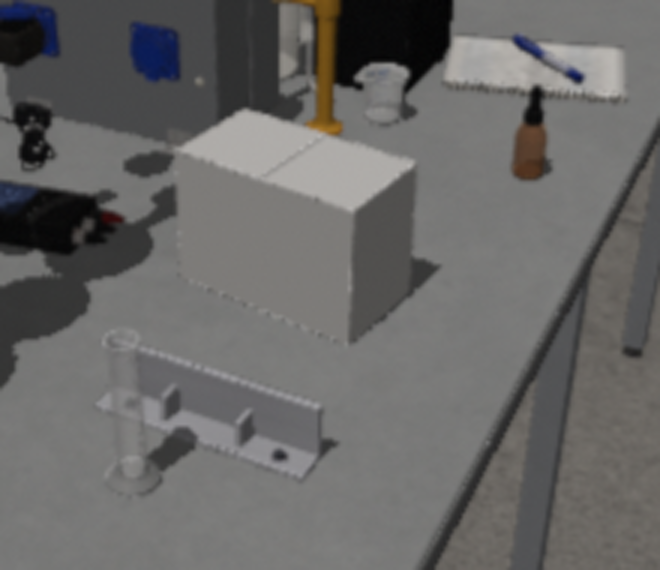

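```bash
cat > fit.py <<'E'
from h import *
from scipy.optimize import least_squares
def fit(obs,x0,L=None):
    # obs: (cam, px(list), local pt)
    def P(v,l):
        c,s=np.cos(v[2]),np.sin(v[2]); return [v[0]+c*l[0]-s*l[1], v[1]+s*l[0]+c*l[1], l[2]]
    f=lambda v:np.concatenate([proj(n,P(v,l))-np.array(px) for n,px,l in obs])
    r=least_squares(f,x0,loss='soft_l1'); return r.x,np.round(r.fun,1)
E
python3 - <<'E'
from fit import *
T=lambda u,v:('top',(220+(u-1)/3,120+(v-1)/3)); S=lambda u,v:('side',(220+(u-1)/3,100+(v-1)/3))
a,b,h=.0505,.09,.13
# own x = left (world +y), own y = toward robot (-x world): yaw ~ +90deg
ob=[T(331,113)+((a,-b,h),),T(430,130)+((-a,-b,h),),T(401,309)+((-a,b,h),),T(299,293)+((a,b,h),)]
os_=[S(245,110)+((-a,-b,h),),S(413,163)+((-a,b,h),),S(352,210)+((a,b,h),),S(178,150)+((a,-b,h),),
S(347,343)+((a,b,0),),S(180,275)+((a,-b,0),),S(410,290)+((-a,b,0),)]
for o in(ob,os_,ob+os_):
    v,r=fit(o,[.5,0,1.57]); print(np.round(v,4),np.degrees(v[2])-90,r.tolist())
# stop
st=[T(172,172)+((0,-b,.05),),T(160,343)+((0,b,.05),)]
ss=[S(140,345)+((0,-b,.05),),S(321,407)+((0,b,.05),),S(320,457)+((.006,b,0),)]
sx=[S(302,477)+((.032,b,0),),S(97,403)+((.032,-b,0),)]
for o in(st,ss,ss+sx,st+ss+sx):
    v,r=fit(o,[.5,.2,1.57]); print(np.round(v,4),np.degrees(v[2])-90,r.tolist())
for n,p in(('top',(250,199)),('side',(264,257))): print('cyl',toplane(n,p))
print('beaker',toplane('side',(348,139)),toplane('top',(453,183)),'bottle',toplane('side',(396,157)),toplane('top',(433,241)))
E
```

```text
[ 0.5598 -0.0104  1.4217] -8.544471624650313 [-0.6, 0.0, 0.4, 0.0, 0.5, 0.3, -0.4, -0.3]
[ 0.5598 -0.01    1.4031] -9.608427726118535 [0.1, -1.2, 1.6, -0.7, 0.1, 0.0, -1.5, -0.7, 0.0, 0.7, 0.0, 0.5, -0.3, 0.2]
[ 0.5599 -0.0102  1.4113] -9.141306113449119 [-0.3, -0.2, 0.7, 0.2, 0.1, 0.3, -0.7, -0.6, -0.2, -1.2, 1.6, -0.9, 0.4, -0.1, -1.5, -0.6, 0.3, 0.6, -0.0, 0.7, -0.4, 0.0]
[0.5254 0.1878 1.542 ] -1.6493411453358249 [0.0, -0.5, -0.0, 0.5]
[0.5265 0.1776 1.391 ] -10.299460138148746 [-0.9, -8.0, 1.5, -0.2, -0.2, 2.2]
[0.5309 0.1844 1.5144] -3.2294460932947118 [-7.0, -4.7, 1.0, -1.7, -0.4, 0.7, 0.0, 1.0, 0.8, 0.3]
[0.5292 0.187  1.5237] -2.695957619170713 [0.8, -1.7, -0.3, -0.8, -7.2, -3.7, 1.3, -1.1, -0.0, 1.5, 0.5, 1.8, 0.7, 1.3]
cyl [0.55294492 0.27251983 0.        ]
cyl [0.55743814 0.26748832 0.        ]
beaker [ 0.61353105 -0.36133602  0.        ] [ 0.61954844 -0.37250526  0.        ] bottle [ 0.43090787 -0.30884075  0.        ] [ 0.43196406 -0.30400794  0.        ]
```

```bash
cat > plan.py <<'E'
from h import *
def orient(yaw,lean,sgn):
    # yaw: carton-type x-axis heading (push dir) ; lean rad: tool tips forward
    u=np.array([np.cos(yaw),np.sin(yaw),0]); v=np.array([-np.sin(yaw),np.cos(yaw),0])
    y=np.sin(lean)*u-np.cos(lean)*np.array([0,0,1]); z=sgn*v; x=np.cross(y,z)
    return np.stack([x,y,z],1)
def rows(pos,Rt,maxd=.045,maxa=8.4,n=None):
    s=robot.read_state(); p=np.array(s['tool_pos']); R0=R.from_rotvec(s['orientation']); Rt=R.from_matrix(Rt)
    rv=(R0.inv()*Rt).as_rotvec(); a=np.degrees(np.linalg.norm(rv)); d=np.linalg.norm(pos-p)
    if n is None: n=int(np.ceil(max(d/maxd,a/maxa,1))); 
    print('dist',d.round(4),'ang',a.round(1),'n',n)
    for i in range(n):
        Ri=R0*R.from_rotvec(rv*i/n); print(np.round(Ri.inv().apply((pos-p)/n),4).tolist(),np.round(np.degrees(rv/n),2).tolist())
def st():
    s=robot.read_state(); M=R.from_rotvec(s['orientation']).as_matrix()
    print('t',s['t'],'pos',np.round(s['tool_pos'],4),'F',np.round(s['force'],1),'q',np.round(s['q'],2),'op',s['opening']); print(np.round(M,3)); return s,M
def contact_tcp(c,yaw,lean,tipz,gap,along=0.,half=.0075):
    """TCP so that front corner of tip sits gap behind right long side centre"""
    u=np.array([np.cos(yaw),np.sin(yaw),0]); v=np.array([-np.sin(yaw),np.cos(yaw),0])
    tip=np.array([c[0],c[1],tipz])-(.0505+gap+half*np.cos(lean))*u+along*v
    y=np.sin(lean)*u-np.cos(lean)*np.array([0,0,1]); return tip-.019*y
E
python3 - <<'E'
from fit import *
from plan import *
T=lambda u,v:('top',(220+(u-1)/3,120+(v-1)/3)); S=lambda u,v:('side',(220+(u-1)/3,100+(v-1)/3))
b=.09
st_=[T(172,172)+((0,-b,.05),),T(160,343)+((0,b,.05),)]
ss=[S(321,407)+((0,b,.05),),S(320,457)+((.006,b,0),)]
for w in(.032,.038):
    v,r=fit(st_+ss+[S(302,477)+((w,b,0),),S(97,403)+((w,-b,0),)],[.5,.2,1.57]); print(np.round(v,4),np.degrees(v[2])-90,r.tolist())
st()
L=np.radians(38)
for sg in(1,-1):
    print(sg,orient(1.411,L,sg).round(2).tolist())
print(contact_tcp([.5599,-.0102],1.415,L,.015,.045))
E
```

```text
[0.5305 0.1866 1.5296] -2.3607122611256557 [0.8, -2.1, 0.1, -1.2, 1.0, -1.5, -0.4, 1.0, 0.2, 1.4, 0.3, 1.2]
[0.529  0.1848 1.5171] -3.0760046941490344 [1.8, -1.6, 0.3, -0.8, 1.7, -1.5, 0.3, 1.0, -0.5, 3.0, -0.1, 2.1]
t 0.6 pos [ 0.2473 -0.5467  0.2377] F [ 0.4 -0.2 -0.3] q [-1.23  0.13  1.49 -0.    1.52 -0.09] op 0.09293121773696646
[[-0.911 -0.     0.412]
 [-0.412 -0.    -0.911]
 [ 0.    -1.     0.   ]]
1 [[0.13, 0.1, -0.99], [0.78, 0.61, 0.16], [0.62, -0.79, 0.0]]
-1 [[-0.13, 0.1, 0.99], [-0.78, 0.61, -0.16], [-0.62, -0.79, -0.0]]
[ 0.54234944 -0.12193772  0.0299722 ]
```

Run:
```python
from plan import *
rows(np.array([.50,-.16,.26]),orient(1.415,np.radians(38),-1))
```

```text
dist 0.4625 ang 67.4 n 11
[-0.0354, -0.002, -0.0226] [-1.71, -4.96, 3.16]
[-0.0373, 0.0006, -0.0194] [-1.71, -4.96, 3.16]
[-0.0387, 0.0032, -0.0161] [-1.71, -4.96, 3.16]
[-0.0397, 0.0058, -0.0126] [-1.71, -4.96, 3.16]
[-0.0402, 0.0084, -0.0089] [-1.71, -4.96, 3.16]
[-0.0403, 0.0108, -0.0051] [-1.71, -4.96, 3.16]
[-0.0399, 0.0131, -0.0013] [-1.71, -4.96, 3.16]
[-0.0391, 0.0153, 0.0026] [-1.71, -4.96, 3.16]
[-0.0378, 0.0173, 0.0064] [-1.71, -4.96, 3.16]
[-0.0361, 0.0191, 0.0101] [-1.71, -4.96, 3.16]
[-0.0339, 0.0206, 0.0138] [-1.71, -4.96, 3.16]
```

Call:
carry_out(
  motion=[-0.035, -0.002, -0.023, -1.7, -5, 3.2, 1, -0.037, 0.0, -0.019, -1.7, -5, 3.2, 1, -0.039, 0.003, -0.016, -1.7, -5, 3.2, 1, -0.04, 0.006, -0.013, -1.7, -5, 3.2, 1, -0.04, 0.008, -0.009, -1.7, -5, 3.2, 1],
)

```text
t: 1.1
tool_pos: [0.3619, -0.3673, 0.2507]
orientation: [-0.533, 1.797, -1.428]
force: [-0.1, -1.0, -0.6]
opening: 0.0931
```

Call:
carry_out(
  motion=[-0.04, 0.011, -0.005, -1.7, -5, 3.2, 1, -0.04, 0.013, -0.001, -1.7, -5, 3.2, 1, -0.039, 0.015, 0.003, -1.7, -5, 3.2, 1, -0.038, 0.017, 0.006, -1.7, -5, 3.2, 1, -0.036, 0.019, 0.01, -1.7, -5, 3.2, 1],
)

```text
t: 1.6
tool_pos: [0.4764, -0.1835, 0.2672]
orientation: [-0.592, 1.542, -0.895]
force: [0.7, -1.1, 0.0]
opening: 0.093
```

Run:
```python
from plan import *
st()
rows(np.array([.53,-.14,.20]),orient(1.415,np.radians(38),-1),n=5)
```

```text
t 1.6 pos [ 0.4764 -0.1835  0.2672] F [ 0.7 -1.1  0. ] q [-0.82  0.11  1.58  0.52  1.81 -0.57] op 0.0929588084477065
[[-0.174  0.117  0.978]
 [-0.791  0.575 -0.21 ]
 [-0.587 -0.81  -0.007]]
dist 0.0964 ang 3.8 n 5
[-0.0009, 0.0172, 0.0088] [-0.31, -0.56, 0.41]
[-0.0007, 0.0171, 0.0089] [-0.31, -0.56, 0.41]
[-0.0004, 0.0171, 0.009] [-0.31, -0.56, 0.41]
[-0.0002, 0.017, 0.0091] [-0.31, -0.56, 0.41]
[-0.0, 0.017, 0.0092] [-0.31, -0.56, 0.41]
```

Call:
carry_out(
  motion=[-0.001, 0.017, 0.009, -0.3, -0.6, 0.4, 1, -0.001, 0.017, 0.009, -0.3, -0.6, 0.4, 1, 0, 0.017, 0.009, -0.3, -0.6, 0.4, 1, 0, 0.017, 0.009, -0.3, -0.6, 0.4, 1, 0, 0.017, 0.009, -0.3, -0.6, 0.4, 1],
)

```text
t: 2.1
tool_pos: [0.5341, -0.1377, 0.196]
orientation: [-0.603, 1.511, -0.826]
force: [-0.8, 0.4, 0.6]
opening: 0.0928
```

Run:
```python
from plan import *
st()
rows(contact_tcp([.5599,-.0102],1.415,np.radians(38),.016,.045),orient(1.415,np.radians(38),-1),n=10)
snap('top','top1.png');snap('side','side1.png')
```

```text
t 2.1 pos [ 0.5341 -0.1377  0.196 ] F [-0.8  0.4  0.6] q [-0.7   0.25  1.57  0.56  1.68 -0.59] op 0.09283891372575177
[[-0.115  0.096  0.989]
 [-0.781  0.607 -0.149]
 [-0.614 -0.789  0.005]]
dist 0.166 ang 0.5 n 10
[0.0088, 0.0141, 0.0005] [-0.0, 0.04, 0.01]
[0.0088, 0.0141, 0.0005] [-0.0, 0.04, 0.01]
[0.0088, 0.0141, 0.0005] [-0.0, 0.04, 0.01]
[0.0088, 0.0141, 0.0005] [-0.0, 0.04, 0.01]
[0.0088, 0.0141, 0.0005] [-0.0, 0.04, 0.01]
[0.0088, 0.014, 0.0005] [-0.0, 0.04, 0.01]
[0.0088, 0.014, 0.0005] [-0.0, 0.04, 0.01]
[0.0088, 0.014, 0.0005] [-0.0, 0.04, 0.01]
[0.0088, 0.014, 0.0006] [-0.0, 0.04, 0.01]
[0.0088, 0.014, 0.0006] [-0.0, 0.04, 0.01]
```

View pics/top1.png

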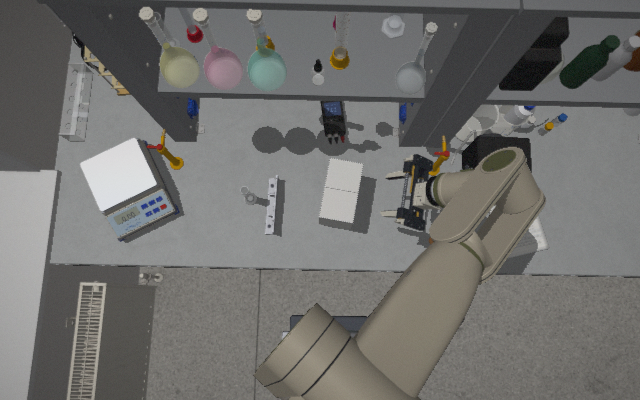

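View pics/side1.png

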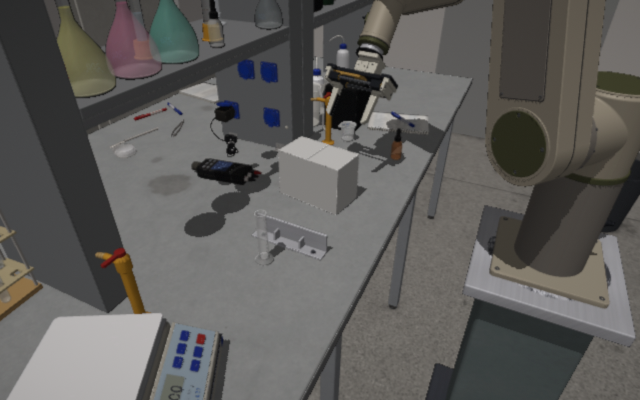

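Run:
```python
from plan import *
p=np.array([.534,-.138,.196]); d=np.array([.096,.607,-.789])
for L in(.1,.2,.25,.3,.4,.5): 
    P=p-d*L; print(L,P.round(3),proj('top',P).round(),proj('side',P).round())
print('box corners top px at z=.15', [toplane('top',q,.15).round(3) for q in((471,137),(465,187),(530,186),(528,138))])
a=cv2.imread('pics/side0.png'); cv2.imwrite('pics/s0b.png',cv2.resize(a[0:180,250:500],None,fx=3,fy=3))
a=cv2.imread('pics/side1.png'); cv2.imwrite('pics/s1b.png',cv2.resize(a[0:180,250:500],None,fx=3,fy=3))
```

```text
0.1 [ 0.524 -0.199  0.275] [417. 192.] [361.  75.]
0.2 [ 0.515 -0.259  0.354] [449. 190.] [375.  40.]
0.25 [ 0.51  -0.29   0.393] [467. 188.] [381.  22.]
0.3 [ 0.505 -0.32   0.433] [486. 186.] [388.   4.]
0.4 [ 0.496 -0.381  0.512] [529. 183.] [401. -31.]
0.5 [ 0.486 -0.442  0.59 ] [579. 179.] [415. -67.]
box corners top px at z=.15 [array([ 0.722, -0.386,  0.15 ]), array([ 0.571, -0.363,  0.15 ]), array([ 0.578, -0.55 ,  0.15 ]), array([ 0.722, -0.553,  0.15 ])]
```

View pics/s0b.png

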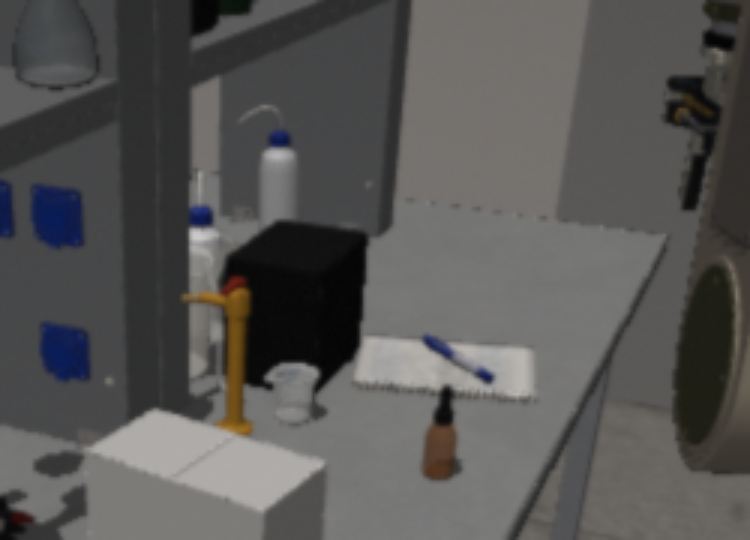

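View pics/s1b.png

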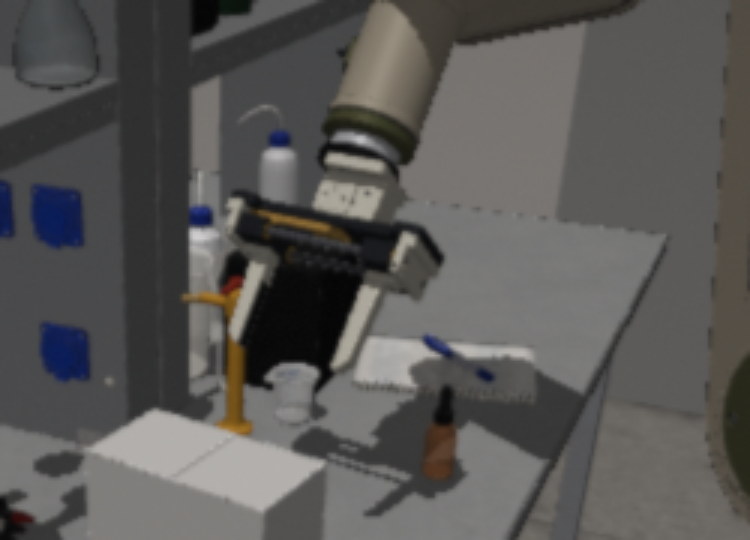

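Call:
carry_out(
  motion=[0.009, 0.014, 0.0005, 0, 0, 0, 1, 0.009, 0.014, 0.0005, 0, 0, 0, 1, 0.009, 0.014, 0.0005, 0, 0, 0, 1, 0.009, 0.014, 0.0005, 0, 0, 0, 1, 0.009, 0.014, 0.0005, 0, 0, 0, 1],
)

```text
t: 2.7
tool_pos: [0.5373, -0.1316, 0.1068]
orientation: [-0.603, 1.513, -0.828]
force: [-0.2, 0.7, 0.3]
opening: 0.0926
```

Call:
carry_out(
  motion=[0.009, 0.014, 0.0005, 0, 0, 0, 1, 0.009, 0.014, 0.0005, 0, 0, 0, 1, 0.009, 0.014, 0.0005, 0, 0, 0, 1, 0.008, 0.013, 0.0005, 0, 0, 0, 1, 0.007, 0.01, 0.0005, 0, 0, 0, 1],
)

```text
t: 3.2
tool_pos: [0.5402, -0.1243, 0.0213]
orientation: [-0.603, 1.515, -0.827]
force: [-0.4, -0.6, -0.5]
opening: 0.0929
```

Run:
```python
from plan import *
st()
rows(contact_tcp([.5599,-.0102],1.415,np.radians(38),.016,.003),orient(1.415,np.radians(38),-1),n=5)
a=snap('top','top2.png');b=snap('side','side2.png')
cv2.imwrite('pics/c2.png',np.hstack([cv2.resize(a[120:270,270:470],None,fx=2,fy=2),cv2.resize(b[50:220,230:430],(400,300))]))
```

```text
t 3.2 pos [ 0.5402 -0.1243  0.0213] F [-0.4 -0.6 -0.5] q [-0.68  0.48  1.64  0.57  1.42 -0.73] op 0.09292001716488313
[[-0.119  0.095  0.988]
 [-0.78   0.607 -0.152]
 [-0.614 -0.789  0.002]]
dist 0.0458 ang 0.3 n 5
[-0.0082, 0.004, 0.0004] [0.01, 0.05, 0.03]
[-0.0082, 0.004, 0.0004] [0.01, 0.05, 0.03]
[-0.0082, 0.004, 0.0004] [0.01, 0.05, 0.03]
[-0.0082, 0.004, 0.0004] [0.01, 0.05, 0.03]
[-0.0082, 0.004, 0.0004] [0.01, 0.05, 0.03]
```

View pics/c2.png

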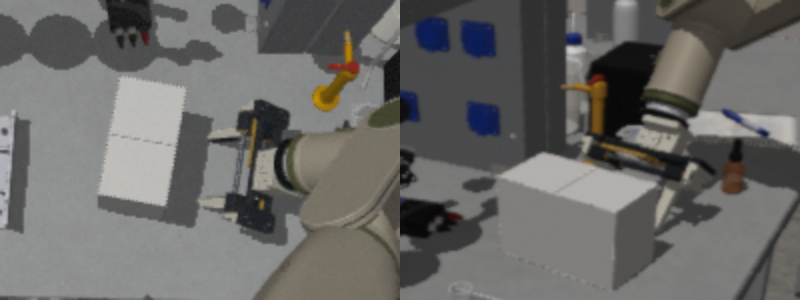

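Call:
carry_out(
  motion=[-0.008, 0.002, 0, 0, 0, 0, 1, -0.008, 0.003, 0, 0, 0, 0, 1, -0.008, 0.003, 0, 0, 0, 0, 1, -0.008, 0.004, 0, 0, 0, 0, 1, -0.007, 0.004, 0, 0, 0, 0, 1],
)

```text
t: 3.8
tool_pos: [0.5478, -0.0819, 0.0352]
orientation: [-0.602, 1.514, -0.829]
force: [-0.5, 0.1, -0.7]
opening: 0.0934
```

```bash
cat >> plan.py <<'E'
def cc_tcp(cc,yaw,lean,tipz,half=.0075):
    u=np.array([np.cos(yaw),np.sin(yaw),0]); 
    tip=np.array([cc[0],cc[1],tipz])-half*np.cos(lean)*u
    return tip-.019*(np.sin(lean)*u-np.cos(lean)*np.array([0,0,1]))
def cc_now(half=.0075):
    s=robot.read_state(); M=R.from_rotvec(s['orientation']).as_matrix(); y=M[:,1]; u=np.array([y[0],y[1],0]); u/=np.linalg.norm(u)
    lean=np.arcsin(np.hypot(y[0],y[1])); tip=np.array(s['tool_pos'])+.019*y+half*np.cos(lean)*u
    print('cc',tip.round(4),'yaw',np.degrees(np.arctan2(u[1],u[0])).round(2),'lean',np.degrees(lean).round(1),'F',np.round(s['force'],1),'jaw z tilt',M[2,2].round(3))
E
python3 - <<'E'
from plan import *
st();cc_now()
rows(cc_tcp((.552,-.045),np.radians(84),np.radians(38),.015),orient(np.radians(84),np.radians(38),-1),n=5)
E
```

```text
t 3.8 pos [ 0.5478 -0.0819  0.0352] F [-0.5  0.1 -0.7] q [-0.61  0.42  1.7   0.59  1.4  -0.68] op 0.09339610534041975
[[-0.118  0.096  0.988]
 [-0.781  0.606 -0.152]
 [-0.614 -0.79   0.004]]
cc [ 0.5505 -0.0646  0.0202] yaw 80.97 lean 37.9 F [-0.5  0.1 -0.7] jaw z tilt 0.004
dist 0.0202 ang 2.8 n 5
[-0.0024, 0.0032, -0.0001] [-0.37, -0.41, 0.03]
[-0.0024, 0.0032, -0.0001] [-0.37, -0.41, 0.03]
[-0.0024, 0.0032, -0.0] [-0.37, -0.41, 0.03]
[-0.0024, 0.0032, -0.0] [-0.37, -0.41, 0.03]
[-0.0024, 0.0032, 0.0] [-0.37, -0.41, 0.03]
```

Call:
carry_out(
  motion=[-0.0025, 0.003, 0, -0.4, -0.4, 0, 1, -0.0025, 0.003, 0, -0.4, -0.4, 0, 1, -0.003, 0.003, 0, -0.4, -0.4, 0, 1, -0.003, 0.003, 0, -0.4, -0.4, 0, 1, -0.003, 0.003, 0, -0.4, -0.4, 0, 1],
)

```text
t: 4.3
tool_pos: [0.5536, -0.0634, 0.0344]
orientation: [-0.643, 1.49, -0.794]
force: [-1.0, -5.8, 4.9]
opening: 0.0928
```

Run:
```python
from plan import *
cc_now()
rows(cc_tcp((.552,-.020),np.radians(91),np.radians(38),.013),orient(np.radians(91),np.radians(38),-1),n=5)
a=snap('top','top3.png');b=snap('side','side3.png')
cv2.imwrite('pics/c3.png',np.hstack([cv2.resize(a[120:270,270:470],None,fx=2,fy=2),cv2.resize(b[50:220,230:430],(400,300))]))
```

```text
cc [ 0.5554 -0.046   0.0193] yaw 83.85 lean 37.5 F [-1.  -5.8  4.9] jaw z tilt 0.004
dist 0.0266 ang 6.8 n 5
[-0.0033, 0.0041, -0.0008] [-0.87, -1.05, 0.1]
[-0.0033, 0.0041, -0.0007] [-0.87, -1.05, 0.1]
[-0.0033, 0.0042, -0.0005] [-0.87, -1.05, 0.1]
[-0.0033, 0.0042, -0.0004] [-0.87, -1.05, 0.1]
[-0.0033, 0.0042, -0.0003] [-0.87, -1.05, 0.1]
```

View pics/c3.png

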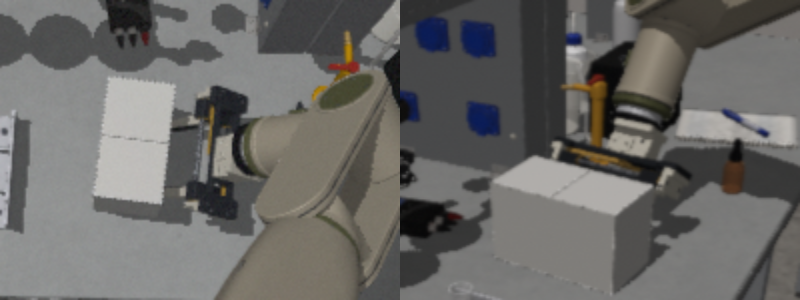

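```bash
cat > track.py <<'E'
from h import *
from scipy.optimize import least_squares
LOC=np.array([[sx*.0505,sy*.09,z] for sx in(-1,1) for sy in(-1,1) for z in(0,.13)])
def hull(n,v):
    c,s=np.cos(v[2]),np.sin(v[2]); P=LOC@np.array([[c,s,0],[-s,c,0],[0,0,1]])+[v[0],v[1],0]
    return cv2.convexHull(np.array([proj(n,p) for p in P],np.float32))
def track(x0,cams=('top','side'),th='carton',conf=.3):
    obs=[]
    for n in cams:
        imaging.read_camera(n); r=models.outline_of(n,th)
        if not r or r[0]['confidence']<conf: print('weak',n); continue
        c=max(cv2.findContours(r[0]['pixels'].astype(np.uint8),0,cv2.CHAIN_APPROX_NONE)[0],key=cv2.contourArea)
        obs.append((n,c[:,0].astype(float)))
    def f(v):
        o=[]
        for n,c in obs:
            h=hull(n,v); o+=[cv2.pointPolygonTest(h,(float(p[0]),float(p[1])),True)-.5 for p in c]
        return np.array(o)
    for sub in [obs] if len(obs)<2 else [obs[:1],obs[1:],obs]:
        sv=obs; obs=sub
        r=least_squares(f,x0,loss='soft_l1',diff_step=1e-4,x_scale=[.01,.01,.1]); obs=sv
        print('carton',[o[0] for o in sub],r.x[:2].round(4),'yaw',np.degrees(r.x[2]).round(2),'res',np.abs(r.fun).mean().round(2))
    return r.x
E
python3 - <<'E'
from track import *
track([.56,.0,1.47])
E
```

```text
carton ['top'] [0.562  0.0035] yaw 83.89 res 0.54
carton ['side'] [0.56   0.0049] yaw 84.07 res 0.38
carton ['top', 'side'] [0.5609 0.0039] yaw 83.94 res 0.48
```

Call:
carry_out(
  motion=[-0.0035, 0.0045, -0.001, -1, -1.2, 0, 1, -0.0035, 0.0045, -0.001, -1, -1.2, 0, 1, -0.0035, 0.0045, -0.001, -1, -1.2, 0, 1, -0.0035, 0.0045, -0.001, -1, -1.2, 0, 1, -0.0035, 0.0045, -0.001, -1, -1.2, 0, 1],
)

```text
t: 5.1
tool_pos: [0.5524, -0.0387, 0.0282]
orientation: [-0.738, 1.43, -0.694]
force: [1.4, -4.6, 4.0]
opening: 0.0932
```

Run:
```python
from plan import *
from track import *
cc_now(); track([.56,.03,1.57])
rows(cc_tcp((.543,.010),np.radians(95),np.radians(38),.013),orient(np.radians(95),np.radians(38),-1),n=5)
```

```text
cc [ 0.552  -0.0212  0.0131] yaw 91.52 lean 37.3 F [ 1.4 -4.6  4. ] jaw z tilt 0.004
carton ['top'] [0.5538 0.0282] yaw 91.05 res 0.16
carton ['side'] [0.5547 0.0283] yaw 91.52 res 0.47
carton ['top', 'side'] [0.5544 0.0283] yaw 91.2 res 0.35
dist 0.0312 ang 3.2 n 5
[-0.0049, 0.0037, -0.0012] [-0.41, -0.49, 0.13]
[-0.0049, 0.0037, -0.0011] [-0.41, -0.49, 0.13]
[-0.0049, 0.0037, -0.0011] [-0.41, -0.49, 0.13]
[-0.0049, 0.0037, -0.001] [-0.41, -0.49, 0.13]
[-0.0049, 0.0037, -0.0009] [-0.41, -0.49, 0.13]
```

Call:
carry_out(
  motion=[-0.005, 0.004, -0.0015, -0.8, -1, 0, 1, -0.005, 0.004, -0.0015, -0.8, -1, 0, 1, -0.005, 0.004, -0.0015, -0.8, -1, 0, 1, -0.005, 0.004, -0.0015, -0.8, -1, 0, 1, -0.005, 0.004, -0.0015, -0.8, -1, 0, 1],
)

```text
t: 5.8
tool_pos: [0.5431, -0.0089, 0.0275]
orientation: [-0.811, 1.38, -0.612]
force: [3.1, -4.9, 1.7]
opening: 0.0929
```

Run:
```python
from plan import *
from track import *
cc_now(); track([.55,.06,1.67])
rows(cc_tcp((.530,.042),np.radians(97),np.radians(38),.013),orient(np.radians(97),np.radians(38),-1),n=5)
```

```text
cc [0.5408 0.0084 0.0123] yaw 97.81 lean 37.2 F [ 3.1 -4.9  1.7] jaw z tilt 0.003
carton ['top'] [0.5397 0.0574] yaw 97.6 res 0.38
carton ['side'] [0.5393 0.0583] yaw 97.54 res 0.31
carton ['top', 'side'] [0.5396 0.0577] yaw 97.57 res 0.35
dist 0.0343 ang 1.3 n 5
[-0.0055, 0.0039, -0.0011] [0.12, 0.18, 0.15]
[-0.0055, 0.0039, -0.0011] [0.12, 0.18, 0.15]
[-0.0055, 0.004, -0.0011] [0.12, 0.18, 0.15]
[-0.0055, 0.004, -0.0011] [0.12, 0.18, 0.15]
[-0.0055, 0.004, -0.0012] [0.12, 0.18, 0.15]
```

Call:
carry_out(
  motion=[-0.0055, 0.004, -0.0015, 0, 0, 0, 1, -0.0055, 0.004, -0.0015, 0, 0, 0, 1, -0.0055, 0.004, -0.0015, 0, 0, 0, 1, -0.0055, 0.004, -0.0015, 0, 0, 0, 1, -0.0055, 0.004, -0.0015, 0, 0, 0, 1],
)

```text
t: 6.5
tool_pos: [0.5297, 0.0236, 0.027]
orientation: [-0.81, 1.383, -0.616]
force: [1.3, -3.7, -0.7]
opening: 0.0932
```

Run:
```python
from plan import *
from track import *
cc_now(); x=track([.535,.09,1.67])
print('side centre',x[:2]-.0505*np.array([np.cos(x[2]),np.sin(x[2])]))
rows(cc_tcp((.520,.072),np.radians(90),np.radians(38),.013),orient(np.radians(90),np.radians(38),-1),n=5)
```

```text
cc [0.5274 0.0408 0.0119] yaw 97.7 lean 37.1 F [ 1.3 -3.7 -0.7] jaw z tilt 0.001
carton ['top'] [0.5268 0.0905] yaw 97.4 res 0.3
carton ['side'] [0.528  0.0895] yaw 96.41 res 0.88
carton ['top', 'side'] [0.5273 0.0904] yaw 97.22 res 0.63
side centre [0.53361764 0.04029951]
dist 0.0318 ang 7.9 n 5
[-0.0051, 0.0036, -0.001] [0.96, 1.25, 0.16]
[-0.0051, 0.0036, -0.0012] [0.96, 1.25, 0.16]
[-0.005, 0.0036, -0.0013] [0.96, 1.25, 0.16]
[-0.005, 0.0036, -0.0015] [0.96, 1.25, 0.16]
[-0.005, 0.0036, -0.0017] [0.96, 1.25, 0.16]
```

Call:
carry_out(
  motion=[-0.005, 0.0035, -0.001, 1, 1.3, 0, 1, -0.005, 0.0035, -0.001, 1, 1.3, 0, 1, -0.005, 0.0035, -0.0015, 1, 1.3, 0, 1, -0.005, 0.0035, -0.0015, 1, 1.3, 0, 1, -0.005, 0.0035, -0.0015, 1, 1.3, 0, 1],
)

```text
t: 7.2
tool_pos: [0.5194, 0.055, 0.0272]
orientation: [-0.708, 1.456, -0.734]
force: [0.3, -3.0, -2.3]
opening: 0.093
```

Run:
```python
from plan import *
from track import *
cc_now(); x=track([.525,.12,1.57])
print('side centre',x[:2]-.0505*np.array([np.cos(x[2]),np.sin(x[2])]))
rows(cc_tcp((.518,.080),np.radians(87.8),np.radians(38),.013),orient(np.radians(87.8),np.radians(38),-1),n=5)
a=snap('top','top4.png');b=snap('side','side4.png')
cv2.imwrite('pics/c4.png',np.hstack([cv2.resize(a[145:265,230:390],(533,400)),cv2.resize(b[100:290,220:400],None,fx=1.4,fy=2.1)[:400,:252]]))
cv2.imwrite('pics/t4.png',cv2.resize(a[145:265,230:390],None,fx=4,fy=4,interpolation=cv2.INTER_CUBIC));cv2.imwrite('pics/s4.png',cv2.resize(b[120:280,230:380],None,fx=3.5,fy=3.5,interpolation=cv2.INTER_CUBIC))
```

```text
cc [0.5197 0.0724 0.0121] yaw 88.99 lean 37.1 F [ 0.3 -3.  -2.3] jaw z tilt -0.0
carton ['top'] [0.5267 0.1216] yaw 88.62 res 0.3
carton ['side'] [0.5282 0.1159] yaw 90.89 res 2.91
carton ['top', 'side'] [0.527  0.1207] yaw 89.12 res 1.81
side centre [0.52617812 0.07021548]
dist 0.0077 ang 1.6 n 5
[-0.0012, 0.0008, -0.0005] [0.17, 0.22, 0.17]
[-0.0012, 0.0008, -0.0005] [0.17, 0.22, 0.17]
[-0.0012, 0.0008, -0.0005] [0.17, 0.22, 0.17]
[-0.0012, 0.0008, -0.0005] [0.17, 0.22, 0.17]
[-0.0012, 0.0008, -0.0005] [0.17, 0.22, 0.17]Traceback (most recent call last):
  File "<stdin>", line 7, in <module>
    return _nx.concatenate(arrs, 1, dtype=dtype, casting=casting)
           ~~~~~~~~~~~~~~~^^^^^^^^^^^^^^^^^^^^^^^^^^^^^^^^^^^^^^^
ValueError: all the input array dimensions except for the concatenation axis must match exactly, but along dimension 0, the array at index 0 has size 400 and the array at index 1 has size 399
```

Run:
```python
import cv2
a=cv2.imread('pics/top4.png');b=cv2.imread('pics/side4.png')
cv2.imwrite('pics/t4.png',cv2.resize(a[145:265,230:390],None,fx=4,fy=4,interpolation=cv2.INTER_CUBIC));cv2.imwrite('pics/s4.png',cv2.resize(b[120:280,230:380],None,fx=3.5,fy=3.5,interpolation=cv2.INTER_CUBIC))
```

```text
(no output)
```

View pics/t4.png

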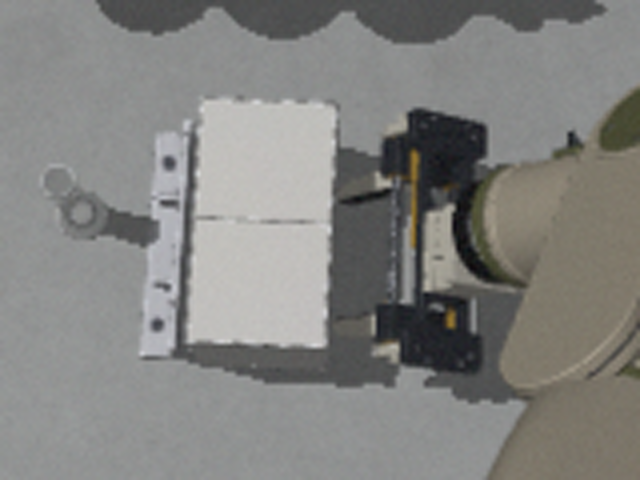

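View pics/s4.png

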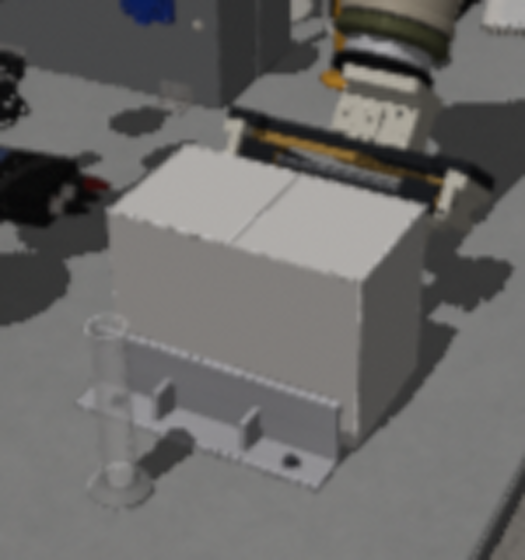

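Run:
```python
from plan import *
rows(cc_tcp((.5195,.083),np.radians(87.8),np.radians(37.5),.013),orient(np.radians(87.8),np.radians(37.5),-1),n=5)
```

```text
dist 0.0109 ang 1.4 n 5
[-0.0018, 0.0012, -0.0003] [0.16, 0.23, 0.07]
[-0.0018, 0.0012, -0.0003] [0.16, 0.23, 0.07]
[-0.0018, 0.0012, -0.0003] [0.16, 0.23, 0.07]
[-0.0018, 0.0013, -0.0003] [0.16, 0.23, 0.07]
[-0.0018, 0.0013, -0.0003] [0.16, 0.23, 0.07]
```

Call:
carry_out(
  motion=[-0.0018, 0.0012, -0.0003, 0.2, 0.2, 0, 1, -0.0018, 0.0012, -0.0003, 0.2, 0.2, 0, 1, -0.0018, 0.0012, -0.0003, 0.2, 0.2, 0, 1, -0.0018, 0.0012, -0.0003, 0.2, 0.2, 0, 1, -0.0018, 0.0012, -0.0003, 0.2, 0.2, 0, 1],
)

```text
t: 8.0
tool_pos: [0.5197, 0.0643, 0.028]
orientation: [-0.692, 1.461, -0.755]
force: [0.6, -2.7, 0.4]
opening: 0.0929
```

Run:
```python
from plan import *
from track import *
cc_now(); x=track([.525,.13,1.54],cams=('top',))
print('tgt tcp cc .0862');rows(cc_tcp((.5195,.0862),np.radians(87.6),np.radians(37.5),.013),orient(np.radians(87.6),np.radians(37.5),-1),n=5)
```

```text
cc [0.5205 0.0817 0.0128] yaw 87.26 lean 37.0 F [ 0.6 -2.7  0.4] jaw z tilt 0.005
carton ['top'] [0.528  0.1301] yaw 87.65 res 0.27
tgt tcp cc .0862
dist 0.0042 ang 0.6 n 5
[-0.0006, 0.0005, -0.0002] [-0.04, 0.05, 0.1]
[-0.0006, 0.0005, -0.0002] [-0.04, 0.05, 0.1]
[-0.0006, 0.0005, -0.0002] [-0.04, 0.05, 0.1]
[-0.0006, 0.0005, -0.0002] [-0.04, 0.05, 0.1]
[-0.0006, 0.0005, -0.0002] [-0.04, 0.05, 0.1]
```

Free sliding force is only ~3 N; advance gently until the force rises.

Call:
carry_out(
  motion=[-0.001, 0.0008, 0, 0, 0, 0, 1, -0.001, 0.0008, 0, 0, 0, 0, 1, -0.001, 0.0008, 0, 0, 0, 0, 1, -0.001, 0.0008, 0, 0, 0, 0, 1, -0.001, 0.0008, 0, 0, 0, 0, 1],
)

```text
t: 8.6
tool_pos: [0.5206, 0.0703, 0.028]
orientation: [-0.692, 1.46, -0.757]
force: [0.4, -11.8, 1.5]
opening: 0.093
```

Run:
```python
from plan import *
from track import *
st();cc_now(); x=track([.525,.13,1.54],cams=('top',))
```

```text
t 8.6 pos [0.5206 0.0703 0.028 ] F [  0.4 -11.8   1.5] q [-0.37  0.28  1.88  0.64  1.28 -0.62] op 0.0929559803843737
[[-0.029  0.03   0.999]
 [-0.799  0.6   -0.041]
 [-0.6   -0.8    0.007]]
cc [0.5215 0.0877 0.0128] yaw 87.14 lean 36.9 F [  0.4 -11.8   1.5] jaw z tilt 0.007
carton ['top'] [0.5283 0.1361] yaw 88.47 res 0.34
```

Call:
carry_out(
  motion=[-0.0008, 0.0006, 0, 0, 0, 0, 1, -0.0008, 0.0006, 0, 0, 0, 0, 1, -0.0008, 0.0006, 0, 0, 0, 0, 1, 0, 0, 0, 0, 0, 0, 1, 0, 0, 0, 0, 0, 0, 1],
)

```text
t: 9.2
tool_pos: [0.5212, 0.0701, 0.0284]
orientation: [-0.697, 1.455, -0.76]
force: [-1.1, -3.8, 0.0]
opening: 0.0934
```

Run:
```python
from plan import *
from track import *
cc_now(); x=track([.525,.13,1.54],cams=('top',)); print(robot.read_state()['wrist_torque'])
a=snap('top','top5.png');b=snap('side','side5.png')
cv2.imwrite('pics/t5.png',cv2.resize(a[145:265,230:390],None,fx=4,fy=4,interpolation=cv2.INTER_CUBIC));cv2.imwrite('pics/s5.png',cv2.resize(b[150:270,230:350],None,fx=5,fy=5,interpolation=cv2.INTER_CUBIC))
```

```text
cc [0.5221 0.0875 0.0131] yaw 87.1 lean 36.6 F [-1.1 -3.8  0. ] jaw z tilt 0.009
carton ['top'] [0.5289 0.1361] yaw 88.21 res 0.31
[-0.93600552  0.06075919  0.32733418]
```

View pics/t5.png

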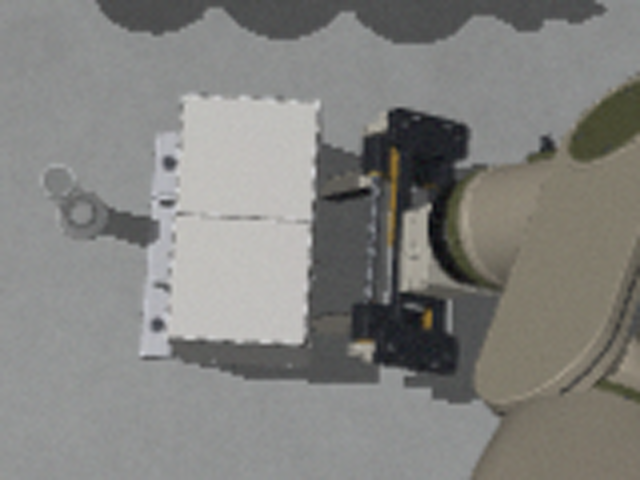

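View pics/s5.png

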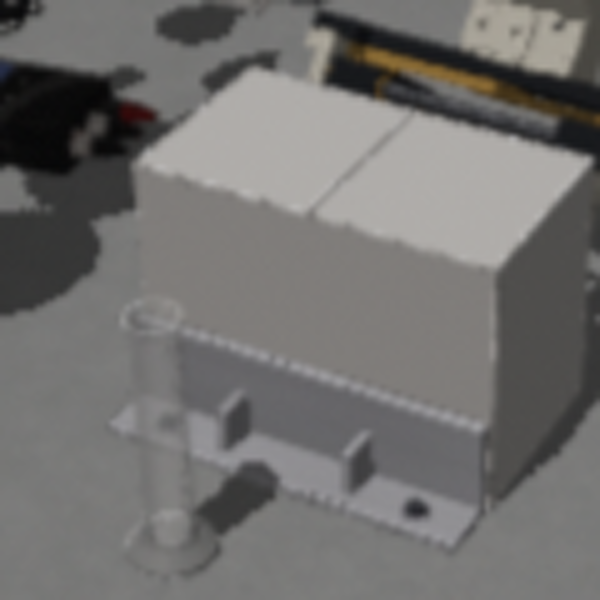

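Call:
carry_out(
  motion=[-0.001, 0.0007, 0, -0.6, -0.8, 0, 1, -0.0012, 0.0009, 0, -0.6, -0.8, 0, 1, -0.0016, 0.0012, 0, 0, 0, 0, 1, -0.0016, 0.0012, 0, 0, 0, 0, 1, -0.0016, 0.0012, 0, 0, 0, 0, 1],
)

```text
t: 9.9
tool_pos: [0.5223, 0.0704, 0.0282]
orientation: [-0.729, 1.437, -0.746]
force: [-9.3, -17.1, 7.5]
opening: 0.0929
```

Run:
```python
from plan import *
from track import *
cc_now(); x=track([.525,.13,1.54],cams=('top',)); print(robot.read_state()['wrist_torque'])
```

```text
cc [0.5227 0.0876 0.0128] yaw 88.83 lean 35.8 F [ -9.3 -17.1   7.5] jaw z tilt 0.009
carton ['top'] [0.5286 0.1355] yaw 88.17 res 0.39
[-2.01187781  0.87945075  0.09456788]
```

Call:
carry_out(
  motion=[0, 0, 0, 0.8, 1.1, 0, 1, -0.0012, 0.0009, 0, 0.8, 1.1, 0, 1, -0.0016, 0.0012, 0, 0, 0, 0, 1, -0.0016, 0.0012, 0, 0, 0, 0, 1, -0.0016, 0.0012, 0, 0, 0, 0, 1],
)

```text
t: 10.5
tool_pos: [0.5223, 0.0705, 0.0284]
orientation: [-0.705, 1.454, -0.793]
force: [-6.3, -19.0, 7.9]
opening: 0.093
```

Run:
```python
from plan import *
from track import *
cc_now(); x=track([.525,.13,1.54],cams=('top',)); print(robot.read_state()['wrist_torque'])
```

```text
cc [0.5235 0.0875 0.0129] yaw 85.93 lean 35.1 F [ -6.3 -19.    7.9] jaw z tilt 0.011
carton ['top'] [0.5288 0.136 ] yaw 88.07 res 0.43
[-2.18679925  1.30496814  1.6548061 ]
```

Call:
carry_out(
  motion=[0.004, -0.003, 0, 0, 0, 0, 1, 0.01, -0.007, 0, 0, 0, 0, 1, 0.012, -0.009, 0, 0, 0, 0, 1, 0.016, -0.012, 0, 0, 0, 0, 1, 0.016, -0.012, 0, 0, 0, 0, 1],
)

```text
t: 11.1
tool_pos: [0.5171, -0.0018, 0.0304]
orientation: [-0.703, 1.455, -0.787]
force: [-0.1, -0.4, -0.5]
opening: 0.0926
```

Run:
```python
from fit import *
from plan import *
from track import *
cc_now(); x=track([.525,.13,1.54])
a=snap('top','top6.png');b=snap('side','side6.png')
cv2.imwrite('pics/t6.png',cv2.resize(a[145:265,230:390],None,fx=4,fy=4,interpolation=cv2.INTER_CUBIC));cv2.imwrite('pics/s6.png',cv2.resize(b[150:270,230:350],None,fx=5,fy=5,interpolation=cv2.INTER_CUBIC))
```

```text
cc [0.5183 0.0153 0.0149] yaw 86.15 lean 35.4 F [-0.1 -0.4 -0.5] jaw z tilt 0.01
carton ['top'] [0.5282 0.136 ] yaw 88.5 res 0.3
carton ['side'] [0.5315 0.1302] yaw 86.49 res 3.88
carton ['top', 'side'] [0.5293 0.1352] yaw 88.08 res 2.4
```

View pics/t6.png

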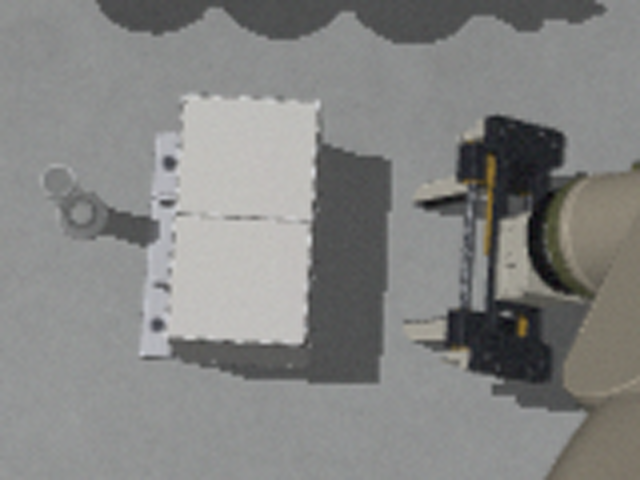

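View pics/s6.png

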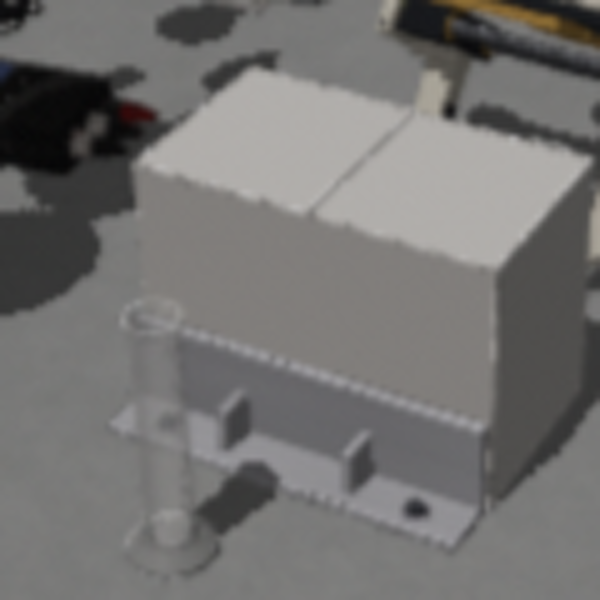

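Call:
carry_out(
  motion=[0.002, -0.018, 0, 0, 0, 0, 1, 0, -0.02, 0, 0, 0, 0, 1, 0, -0.02, 0, 0, 0, 0, 1, 0, 0, 0, 0, 0, 0, 1, 0, 0, 0, 0, 0, 0, 1],
)

```text
t: 11.9
tool_pos: [0.5129, -0.0315, 0.0761]
orientation: [-0.706, 1.457, -0.78]
force: [-0.4, 0.7, -0.1]
opening: 0.0931
```

Run:
```python
from plan import *
from track import *
st(); x=track([.525,.13,1.54],cams=('top',))
snap('top','top7.png'); snap('side','side7.png')
```

```text
t 11.9 pos [ 0.5129 -0.0315  0.0761] F [-0.4  0.7 -0.1] q [-0.54  0.24  1.8   0.55  1.44 -0.66] op 0.09309726227894866
[[-0.036  0.033  0.999]
 [-0.813  0.58  -0.048]
 [-0.581 -0.814  0.006]]
carton ['top'] [0.5283 0.1363] yaw 88.02 res 0.36
```

View pics/top7.png

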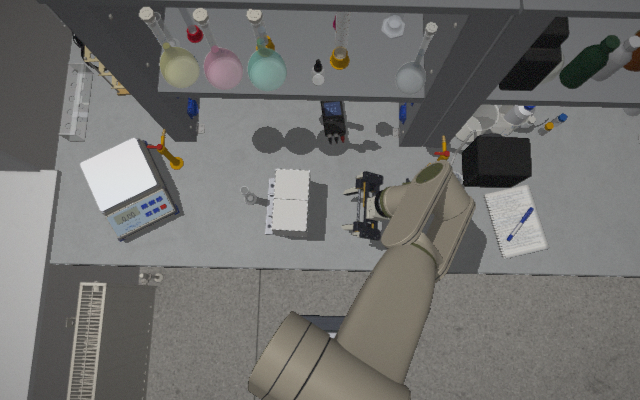

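View pics/side7.png

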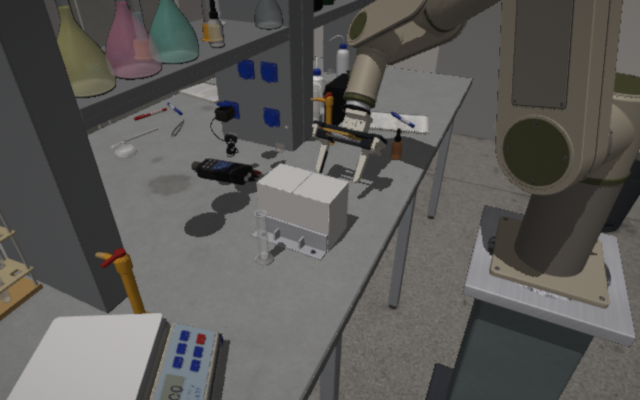

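```bash
python3 -c "
from plant import robot
print(robot.close_job())"
```

```text
the job is handed in; nothing more can be done
None
```

I pushed the carton flat to the left with both fingertips, tool leaned back about 37° and contact 12–20 mm above the worktop. It now rests against the back plate, and I handed the job in at about 12 s.

**Position:** The last top-camera fit puts the carton at (0.528, 0.136) m, yaw 88.0°. The plate fit put its home position at about (0.527, 0.136) m, yaw 87.8°. In the side picture, the carton's near end is about 3 mm past the plate's end. The far end is out of view.

**Contact:** At the plate I pressed once with the tool turned each way, at 17–19 N along the push direction, and the carton did not move or turn. That is my evidence that it is flush, because neither camera sees the contact line. The force reading was about zero after the gripper backed off.

**Bystanders:** The cylinder and the dropper bottle stand where they did in the first pictures. The beaker was hidden behind the arm in the last views, so I did not confirm it. The gripper was never lowered near it.

**Check that disagreed:** Near the plate the side-camera fit was poor (3–4 pixels residual), probably because the plate hides the carton's base. After the push it gave a yaw of 86.5° and a position about 6 mm off in y and 3 mm in x. I relied on the top-camera fit instead.

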